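Draw a sagging barrel bolt over its bent keeper and hold the lathe guard gate ajar

ROBOT

A 7-joint arm with a two-finger parallel gripper is mounted at the origin on the work surface. World frame = base frame: x ahead of the robot, y to its left, z up, the work surface at z = 0. Lengths are in m, angles in rad, forces in N, time in s.
With the tool pointing down it reaches from about 0.425 to 0.875 m from the base axis. Payload 4.7 kg.
Tool frame: the origin (TCP) lies at the very end of the fingers, on their centre line; the grasp point (between the pads) lies 19 mm behind it; z points along the fingers, y is the line along which they close (so a half turn about z gives the same grasp; the last joint's range is limited). The gripper opens to 87 mm and grips with 3 to 60 N. Pads are 19 mm wide; open, the fingers measure 117 mm over their backs; the gripper's body (75 mm by 190 mm) begins 51 mm behind the grasp point.
Start: joints at [-1.2, 0.321, -0.07, 1.45, 0.023, 1.371, -0.057], TCP at [0.227, 0.609, 0.223] pointing down, gripper open.
Joint ranges: [-2.86, 2.86], [-0.3, 2.09], [-1.38, 1.24], [0.06, 2.45], [-1.56, 4.7], [0.09, 2.05], [-2.69, 2.69]. Speed limits (rad/s): [2.57, 2.57, 3.14, 3.14, 3.14, 3.14, 3.14].

INTERFACE

Orientations are given as a rotation vector (axis times angle).
In Python, from bench import get_state, get_image, get_calibration, close_job gives the robot as it stands.
- The arm moves only by the shell command python3 -m crank 'ROWS' [FORCE]. ROWS is JSON, a list of rows, each a list of 5 numbers: the opening, from 0 (shut) to 1 (fully open), then the shift along the world's x, y, z in units of 0.2 m (1.0 is 0.2 m), then the turn about the world's z in units of 2 pi rad (1.0 is 2 pi rad). A call has 1 to 5 rows; each row is the pose to reach, as a shift and turn from the pose commanded when the call began, turning the shorter way round; what a row does not reach only later rows make up. A row lasts 1/8 s, in which the tool goes at most 62.5 mm and 10.7 degrees, less where a joint would pass 70% of its speed; a pose out of reach is approached as far as the arm can. A call with a number of a shift or a turn outside -1 to 1 is refused whole. A call with a gripper value outside its range is refused whole. The fingers move at their own pace and stop on an object; FORCE is the grip in N (left out, the last holds). Time passes only in rows, so rows that repeat a pose let the fingers close. It gives the time, the measured TCP pose, the force, the opening and the grip force at its end, in the units of the state.
- get_state(): the state, without advancing time (a new reading comes with each control period).
- get_image(name): name is "scene" or "side" or "wrist"; returns the picture (384x512x3 uint8, red, green, blue); there is no depth.
- get_calibration(name): a dict with "fovy" (degrees; the focal length in pixels is half the picture's height over the tangent of half this angle, whatever the lens; pixels are square), "cx", "cy" (the principal point, pixels), "k1" (the pictures are not rectified: a ray, as slopes to the right and down, at radius r is drawn at 1 + k1 r^2 times it, then the intrinsics apply), "R" (3x3) and "t" (3): a world point X has camera coordinates R X + t. Camera axes: x right, y down, z forward; pixel columns grow to the right and rows downward; lengths in m; the calibration is good to about 2 mm. A picture is of the moment at which its call begins: read the wrist's pose just before it. get_calibration takes no time and is no camera call; for the wrist camera it gives the pose at the moment of the call.
- close_job(): hands the job in; it is judged then, once.
The state is a dict: "time": time; "joint_positions": joint angles; "qd": joint speeds; "joint_torque": joint torques, N m; "position": TCP position; "tool_rot": TCP orientation; "ft_force": force on the tool from outside, world axes, zero at the start; "torque": the same for the moment, N m; "grip_width": opening from 0.0 (shut) to 1.0 (fully open); "grip_force": force on a finger pad.
Only numpy, scipy, OpenCV 4.12 (cv2) and the standard library are available. Lean on these libraries where they do the work, as an engineer would, in place of code of your own. Each camera call takes 0.05 s, during which the arm holds its last target. There are 200 camera calls.

TASK

The small gate in the guard fence in front of the bench lathe is bolted shut, and I need to reach through it for the chuck key: its bolt has sagged and the keeper's front tongue has been bent up in its way, so take the bolt by its upright knob, lift it and, keeping it lifted, draw it back over the tongue until it is clear of the keeper, without forcing it. Then swing the gate towards the robot until it stands about a hand's width (10 cm) ajar at the bolt end, and finish while still holding it there with the fingers against its closing spring, at rest and with the bolt still drawn. Leave the loose things on the bench and in the chip tray where they are.

Things in the scene. Friction and masses are not known exactly. Their poses are not given: they have to be found in the camera images.
- gate_leaf: the gate: grey frame 360 mm long, top 200 mm high, clear panel, top rail 44 mm thick, lower edge 20 mm above the bench. Origin on the vertical hinge axis (right-hand end seen from the robot, robot-side face) at bench level; y level along the gate to its free (bolt) end at y = 366 mm, x away from the robot through the gate, z up. Mid-plane of gate and bolt at x = 31 mm.
- gate (a joint): swing of the gate, rad: 0 shut, grows as the free end comes towards the robot (anticlockwise from above). Gap at the free end about 366 mm times this value: 100 mm at 0.28. A spring hinge shuts it if let go: 0.5 N m when shut, 0.9 N m at 0.3 rad (2 to 4 N at the knob).
- gate_hinge (a point): point on the gate's vertical hinge axis, 200 mm above the bench (top of the gate).
- bolt_knob (a point): middle of the bolt's steel knob, an upright cylinder 22 mm across, 32 mm high on a 12 mm neck on the rod; 261 mm above the bench at the start. Moves with the bolt. Top of the rod 26 mm below this point, back plate on the gate 59 mm below. The strap guide, as high as this point, begins 45 mm away towards the nose: grip from above, fingers on robot side and lathe side (70 mm free each).
- bolt_pivot (a point): the rear guide of the bolt, fixed on the gate, 235 mm high, 180 mm from the knob towards the hinge when shut: the rod (12 mm round, along the gate on top of its top rail) slides through it and tilts about it.
- bolt_tilt (a joint): lift of the bolt about the rear guide, rad: about 0 sagging by its own weight (0.4 kg; nose end 0.03 below level), stop at 0.075. The nose passes the tongue only above about 0.034; 0.05 is a good lift: the knob 9 mm above its starting height when shut, 8 mm when drawn (angle times distance from the rear guide, plus 0.03 times the distance drawn).
- bolt (a joint): how far the bolt is drawn, m: 0 to 0.003 at the start (shut), grows as it slides along its rod towards the hinge, stop at 0.060; the nose is clear of the keeper from 0.040 on. Slides with about 1.5 N of friction and stays where it is left.
- bolt_nose (a point): end of the bolt's nose: the last 30 mm of the bolt is a 12 mm square bar set (cranked) 14 mm below the rod, so that a square shoulder faces back behind the tongue.
- keeper: steel keeper on top of the post at the gate's free end: a plate, a hoop 22 mm wide inside (roof 258 mm above the bench) in which the nose sits, and at the plate's edge next to the gate a tongue bent upright, 32 mm wide, 4 mm thick, 13 mm above the plate. Origin on the bench under the middle of the shut gate; y along the fence towards the bolt end.
- tongue_top (a point): middle of the top edge of the bent tongue, 216 mm above the bench, under the rod; the sagging nose's underside is 10 mm lower, its shoulder 1 to 4 mm beyond.
- chuck_key: bystander: steel T-handled chuck key lying in the chip tray behind the gate
- bush: bystander: brass bush 38 mm across in the chip tray
- offcut: bystander: aluminium bar offcut 25 mm thick lying in the chip tray
- oil_bottle: bystander: grey bottle 60 mm across, 150 mm high, on the bench beyond the bolt end of the gate
- jar: bystander: glass jar 64 mm across, 75 mm high, on the bench beyond the hinge end of the gate
- brush: bystander: hand brush 200 mm long lying on the bench before the gate's hinge end
- caliper: bystander: caliper 235 mm long, 9 mm thick, lying flat on the bench before the gate (the gate passes over it)

How it is judged:
By the outcome, as a careful person would: the job done as asked, in the order asked, and still so for the second after the job is handed in, while the arm keeps its last pose, push and grip.
It also fails if it takes over 35 s, if anything falls off the work surface, if the arm or the gripper's body presses on something with over 40 N, if the wrist force passes 120 N, or if a joint passes its speed limit or range.

## Working session

There is one attempt and no reset: what is moved stays moved. The work goes in short steps, Python scripts to look and compute and a shell command to move; the robot and the scene stay as the last step left them, time stands still between calls to the robot, and variables do not carry over. Pictures are saved under pics/ and viewed, at most 10 in all, crops included, and the job is handed in when it is done.

```bash
mkdir -p pics
cat > h.py <<'E'
import numpy as np, cv2
from bench import *
def K(c):
    f=192/np.tan(np.radians(c["fovy"])/2); return f
def ray(c,u,v):
    f=K(c); d=np.array([(u-c["cx"])/f,(v-c["cy"])/f]); p=d.copy()
    for _ in range(30): p=d/(1+c["k1"]*(p@p))
    R=np.array(c["R"]);t=np.array(c["t"]); return -R.T@t, R.T@np.array([p[0],p[1],1])
def atz(c,u,v,z):
    o,d=ray(c,u,v); return o+d*(z-o[2])/d[2]
def tri(obs):
    A=np.zeros((3,3));b=np.zeros(3);L=[]
    for c,u,v in obs:
        o,d=ray(c,u,v); d=d/np.linalg.norm(d);P=np.eye(3)-np.outer(d,d);A+=P;b+=P@o;L.append((P,o))
    X=np.linalg.solve(A,b); return X,[np.linalg.norm(P@(X-o)) for P,o in L]
def proj(c,X):
    q=np.array(c["R"])@X+np.array(c["t"]);p=q[:2]/q[2];p=p*(1+c["k1"]*(p@p));return p*K(c)+[c["cx"],c["cy"]]
def save(n,f,crop=None):
    im=get_image(n)
    if crop: im=im[crop[1]:crop[3],crop[0]:crop[2]]; im=cv2.resize(im,None,fx=crop[4],fy=crop[4],interpolation=cv2.INTER_CUBIC)
    cv2.imwrite("pics/"+f,im[:,:,::-1])
E
python3 - <<'E'
from h import *
save("scene","scene1.png");save("side","side1.png")
for n in ("scene","side"):
    c=get_calibration(n);print(n,K(c),c["cx"],c["cy"],c["k1"],-np.array(c["R"]).T@np.array(c["t"]),np.round(c["R"],2).tolist())
s=get_state();print(s)
E
```

```text
scene 420.1094682319287 256.35020984234194 195.84993133043335 -0.11085237197730387 [ 1.17466024 -0.26057907  1.06628499] [[0.36, 0.93, -0.02], [0.75, -0.3, -0.59], [-0.56, 0.2, -0.81]]
side 390.3502037080963 252.64918965776084 192.16043978733995 0.020813163566442566 [ 0.4663365  -0.73863273  0.76324113] [[1.0, -0.1, 0.02], [-0.05, -0.62, -0.78], [0.09, 0.78, -0.62]]
{'time': 0.1, 'joint_positions': array([-1.19988915,  0.32176294, -0.07009586,  1.45154749,  0.02262817,
        1.37080198, -0.05686557]), 'qd': array([-0.00161005, -0.00213418,  0.00036429, -0.00515633,  0.0001384 ,
       -0.0025152 ,  0.000889  ]), 'joint_torque': array([-7.29595940e-04, -4.92574489e+01, -4.06234162e-01, -3.13397992e+01,
       -6.42161351e-02,  3.95780266e-02,  9.15599594e-05]), 'position': array([0.22691056, 0.6085795 , 0.22156461]), 'tool_rot': array([-5.57347702e-01, -3.09156215e+00,  2.70494091e-03]), 'ft_force': array([-0.57401346, -0.75006753, -0.02406279]), 'torque': array([-0.01134004, -0.01531883,  0.06532059]), 'grip_force': 0.0, 'grip_width': 0.998959091415116}
```

View pics/scene1.png

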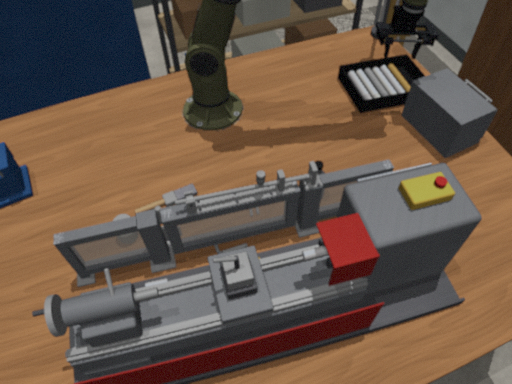

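View pics/side1.png

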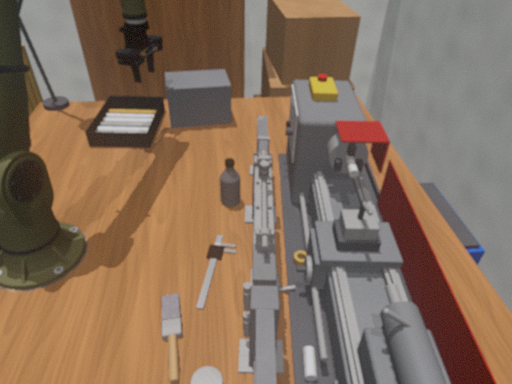

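The overview shows the gate in the middle of the fence. In the scene view its hinge post is near (160,240) and its bolt-end post near (312,195), with the knob around (261,179). I'll enlarge both views.

Run:
```python
from h import *
a=get_image("scene")[145:255,140:340];b=get_image("side")[130:320,230:300]
a=cv2.resize(a,None,fx=4,fy=4,interpolation=cv2.INTER_CUBIC);b=cv2.resize(b,None,fx=3.1,fy=3.1,interpolation=cv2.INTER_CUBIC)
cv2.imwrite("pics/a.png",a[:,:,::-1]);cv2.imwrite("pics/b.png",b[:,:,::-1])
```

```text
(no output)
```

View pics/a.png

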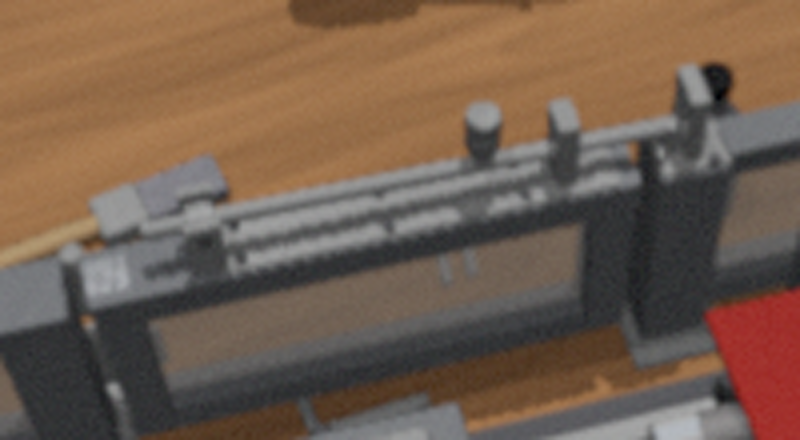

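View pics/b.png

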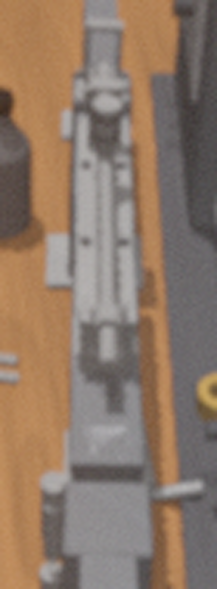

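Scene crop: the knob's top is at full-picture (261,173) and its middle about (261,178). The strap guide is at (281,180) and the rear guide at (191,203). Side crop: the knob's top is about (264,162) and the rear guide about (264,239).

Run:
```python
from h import *
s=get_calibration("scene");d=get_calibration("side")
kt=(140+484/4,145+112/4);kd=(230+105/3.1,130+103/3.1)
print("tri knobtop",tri([(s,*kt),(d,*kd)]))
print("z277",atz(s,*kt,.277),atz(d,*kd,.277))
# along the rod: rod mid z .229
for n,c,p in [("scene rear",s,(140+203/4,145+222/4)),("side rear",d,(230+105/3.1,130+340/3.1)),("scene hoop top",s,(140+690/4,145+75/4)),("scene strap top",s,(140+563/4,145+105/4)),]:
    print(n,atz(c,*p,.235 if 'rear' in n else .262))
print(get_state()["position"])
```

```text
tri knobtop (array([ 0.56897391, -0.02747441,  0.27363194]), [np.float64(0.002231930822253666), np.float64(0.0022319308222536766)])
z277 [ 0.56916524 -0.0269235   0.277     ] [ 0.56931353 -0.03546678  0.277     ]
scene rear [ 0.55310937 -0.20610724  0.235     ]
side rear [ 0.54793529 -0.22669595  0.235     ]
scene hoop top [0.57822463 0.10886306 0.262     ]
scene strap top [0.57082465 0.0250356  0.262     ]
[0.22696114 0.60873916 0.22189176]
```

```bash
python3 -m crank '[[1,0,0,0.3,0],[1,0.1,-0.15,0.6,-0.02],[1,0.2,-0.4,0.85,-0.04],[1,0.3,-0.65,0.9,-0.06],[1,0.42,-0.9,0.9,-0.08]]' && python3 -m crank '[[1,0.13,-0.25,0,-0.02],[1,0.26,-0.5,0,-0.04],[1,0.4,-0.75,0,-0.06],[1,0.53,-1,0,-0.08],[1,0.53,-1,0,-0.08]]'
```

```text
time: 0.82
position: [0.3114, 0.4287, 0.4045]
tool_rot: [1.313, 2.854, 0.006]
ft_force: [1.4, -0.0, 0.1]
grip_width: 1.0
grip_force: 0.0
time: 1.45
position: [0.4192, 0.2245, 0.4031]
tool_rot: [1.99, 2.429, 0.001]
ft_force: [-0.4, 0.8, -0.5]
grip_width: 1.001
grip_force: 0.0
```

```bash
python3 -m crank '[[1,0.15,-0.25,0,-0.02],[1,0.3,-0.5,0,-0.044],[1,0.45,-0.75,0,-0.044],[1,0.6,-1,0,-0.044],[1,0.6,-1,0,-0.044]]' && python3 -m crank '[[1,0.13,-0.25,0,0],[1,0.13,-0.25,0,0]]'
python3 - <<'E'
from h import *
c=get_calibration("wrist");save("wrist","w1.png")
print(-np.array(c["R"]).T@np.array(c["t"]),np.round(c["R"],2).tolist(),proj(c,np.array([.569,-.029,.277])),get_state()["position"])
E
```

```text
time: 2.08
position: [0.5378, 0.0252, 0.4021]
tool_rot: [2.302, 2.135, -0.003]
ft_force: [-0.9, 0.7, 1.4]
grip_width: 0.999
grip_force: 0.0
time: 2.33
position: [0.5632, -0.0232, 0.402]
tool_rot: [2.3, 2.138, -0.003]
ft_force: [-0.6, 0.4, -0.1]
grip_width: 0.999
grip_force: 0.0
[0.56830874 0.05333585 0.5642991 ] [[1.0, -0.07, -0.0], [-0.07, -0.96, 0.28], [-0.02, -0.28, -0.96]] [261.33405754 186.4769644 ] [ 0.56284132 -0.02055023  0.40206627]
```

View pics/w1.png

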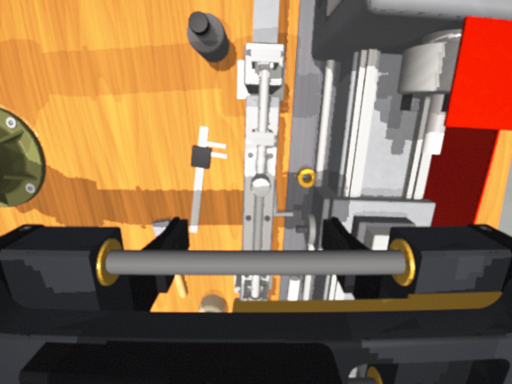

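Wrist view: the knob's top is at (261,183), the strap guide at (263,138), the keeper hoop around (264,68) and the rod's rear end around (256,290). The prediction agrees to about 3 px.

Run:
```python
from h import *
c=get_calibration("wrist");s=get_calibration("scene");d=get_calibration("side")
print("knob",atz(c,261,183,.277),tri([(c,261,183),(s,261,173),(d,263.9,163.2)]))
a=atz(c,264.5,85,.229);b=atz(c,257,270,.237);print(a,b,(a-b)[0]/(a-b)[1])
s=get_state();print(s["position"],s["tool_rot"])
# gate edges in wrist picture
im=get_image("wrist");g=cv2.cvtColor(im,cv2.COLOR_RGB2HSV)[:,:,1]
for r in (100,120,150,170,200,215):
    row=g[r,235:295]<70; i=np.where(row)[0]; 
    if len(i): print(r,235+i[0],235+i[-1],atz(c,235+i[0],r,.2)[:2])
```

```text
knob [ 0.56850473 -0.02208486  0.277     ] (array([ 0.5685233 , -0.02525014,  0.27179897]), [np.float64(0.0016973997656898698), np.float64(0.002722448702754192), np.float64(0.0026587496658510884)])
[0.58021027 0.08250275 0.229     ] [ 0.55526097 -0.15668551  0.237     ] 0.10430822708501841
[ 0.56284132 -0.02055023  0.40206627] [-2.29674623e+00 -2.14289813e+00  1.48037664e-03]
100 238 294 [0.54632623 0.06901898]
120 246 294 [0.55460144 0.04336693]
150 245 294 [0.55019583 0.00435303]
170 245 294 [ 0.54801661 -0.02299598]
200 244 294 [ 0.54315058 -0.06609994]
215 243 294 [ 0.53987123 -0.08868884]
```

```bash
python3 -m crank '[[1,0.03,-0.02,-0.25,-0.005],[1,0.03,-0.02,-0.5,-0.005],[1,0.03,-0.02,-0.7,-0.005],[1,0.03,-0.02,-0.8,-0.005],[1,0.03,-0.02,-0.8,-0.005]]' 25 && python3 -m crank '[[0.5,0,0,0,0],[0.4,0,0,0,0]]'
python3 - <<'E'
from h import *
a=get_image("scene")[135:255,140:340];b=get_image("side")[110:230,210:310]
a=cv2.resize(a,None,fx=4,fy=4,interpolation=cv2.INTER_CUBIC);b=cv2.resize(b,None,fx=4,fy=4,interpolation=cv2.INTER_CUBIC)
cv2.imwrite("pics/g1.png",np.hstack([a[:,100:500],b])[:,:,::-1])
E
```

```text
time: 3.05
position: [0.5674, -0.0216, 0.241]
tool_rot: [-2.323, -2.111, 0.003]
ft_force: [-0.5, -0.6, -0.0]
grip_width: 1.001
grip_force: 0.0
time: 3.3
position: [0.5695, -0.0238, 0.244]
tool_rot: [2.327, 2.109, 0.003]
ft_force: [-0.6, 0.3, -0.1]
grip_width: 0.853
grip_force: 0.0
```

View pics/g1.png

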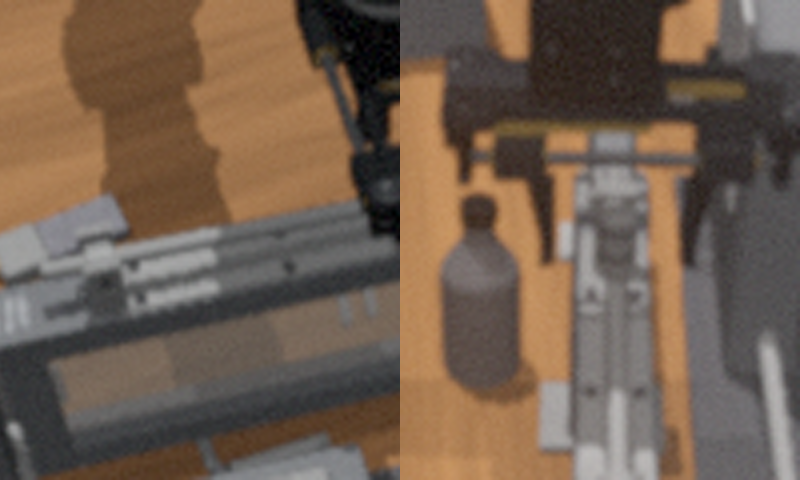

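The side view shows the knob, at about (615,220) in the composite, centred between the fingers at (547,250) and (690,250). I'll close with 25 N.

```bash
python3 -m crank '[[0.1,0,0,0,0],[0.1,0,0,0,0],[0.1,0,0,0,0],[0.1,0,0,0,0],[0.1,0,0,0,0]]' 25;  python3 -m crank '[[0.1,0,0,0,0],[0.1,0,0,0,0],[0.1,0,0,0,0]]'
```

```text
time: 4.03
position: [0.5688, -0.0244, 0.2425]
tool_rot: [2.329, 2.109, -0.0]
ft_force: [-0.8, -0.2, 0.2]
grip_width: 0.244
grip_force: 25.0
time: 4.4
position: [0.5687, -0.0244, 0.2425]
tool_rot: [2.329, 2.109, -0.0]
ft_force: [-0.4, 0.9, -0.9]
grip_width: 0.245
grip_force: 25.0
```

```bash
python3 -m crank '[[0.1,0,0,0.015,0],[0.1,0,0,0.03,0],[0.1,0,0,0.045,0],[0.1,0,0,0.05,0],[0.1,0,0,0.05,0]]' 30
python3 - <<'E'
from h import *
a=get_image("scene")[155:225,260:340]
print(get_state()["ft_force"],get_state()["position"])
E
```

```text
time: 5.03
position: [0.5686, -0.0244, 0.2525]
tool_rot: [-2.329, -2.108, 0.0]
ft_force: [0.2, -1.6, -3.7]
grip_width: 0.239
grip_force: 30.0
[-0.2795314  -1.7377112  -4.22149418] [ 0.56863714 -0.02441828  0.25247658]
```

```bash
python3 -m crank '[[0.1,-0.003,-0.025,0,0],[0.1,-0.006,-0.055,0,0],[0.1,-0.009,-0.085,0,0],[0.1,-0.012,-0.115,-0.002,0],[0.1,-0.012,-0.115,-0.002,0]]'
```

```text
time: 5.7
position: [0.5662, -0.0489, 0.2521]
tool_rot: [2.33, 2.106, -0.001]
ft_force: [-0.6, -1.6, -4.9]
grip_width: 0.242
grip_force: 30.0
```

```bash
python3 -m crank '[[0.1,-0.003,-0.03,-0.001,0],[0.1,-0.006,-0.06,-0.002,0],[0.1,-0.01,-0.09,-0.003,0],[0.1,-0.014,-0.135,-0.004,0],[0.1,-0.014,-0.135,-0.004,0]]'
python3 - <<'E'
from h import *
a=get_image("scene")[135:235,180:340]
a=cv2.resize(a,None,fx=5,fy=5,interpolation=cv2.INTER_CUBIC)
cv2.imwrite("pics/d1.png",a[:,:,::-1])
s=get_state();print(s["position"],s["ft_force"],s["torque"])
c=get_calibration("scene")
for p in [(300,190),(161,222.5)]: print(atz(c,*p,.2))
E
```

```text
time: 6.32
position: [0.5633, -0.0765, 0.2513]
tool_rot: [2.33, 2.105, -0.002]
ft_force: [0.2, -1.5, -5.1]
grip_width: 0.242
grip_force: 30.0
[ 0.56326779 -0.07622039  0.25125329] [-0.13575028 -1.85899369 -4.59503256] [-0.12639612  0.05631692  0.00235154]
[0.60065357 0.06834274 0.2       ]
[ 0.56388524 -0.29128769  0.2       ]
```

View pics/d1.png

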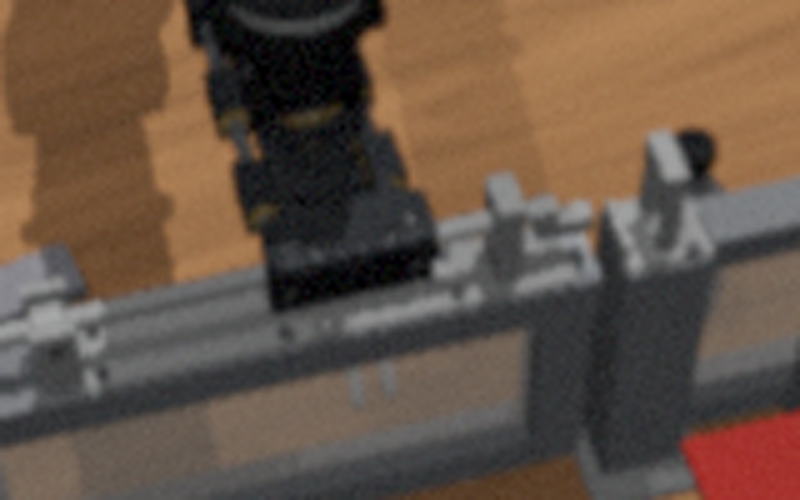

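The bolt nose, at about (585,215) in the crop, is back on the gate and clear of the keeper. It is drawn about 52 mm. Now I'll swing the gate along the arc.

```bash
python3 -m crank '[[0.1,-0.038,0.009,0,0.0055],[0.1,-0.076,0.016,0,0.011],[0.1,-0.115,0.022,0,0.0165],[0.1,-0.153,0.027,0,0.022],[0.1,-0.153,0.027,0,0.022]]' 35
```

```text
time: 7.0
position: [0.5323, -0.0685, 0.2516]
tool_rot: [-2.176, -2.265, -0.001]
ft_force: [1.8, -1.6, -5.6]
grip_width: 0.242
grip_force: 35.0
```

```bash
python3 -m crank '[[0.1,-0.038,0.003,0,0.0055],[0.1,-0.077,0.004,0,0.011],[0.1,-0.115,0.004,0,0.017],[0.1,-0.154,0.003,0,0.0225],[0.1,-0.154,0.003,0,0.0225]]'; python3 -m crank '[[0.1,0,0,0,0],[0.1,0,0,0,0]]'
python3 - <<'E'
from h import *
a=get_image("scene")[135:255,140:340]
a=cv2.resize(a,None,fx=4,fy=4,interpolation=cv2.INTER_CUBIC)
cv2.imwrite("pics/e1.png",a[:,:,::-1])
s=get_state();print(s["position"],s["ft_force"])
p=s["position"]-[.510,-.291,0];print("gate",np.hypot(p[0],p[1]),np.arctan2(.0533,.2147)-np.arctan2(p[0],p[1]))
E
```

```text
time: 7.62
position: [0.5014, -0.0681, 0.2514]
tool_rot: [-2.011, -2.413, -0.0]
ft_force: [2.6, 1.3, -5.1]
grip_width: 0.239
grip_force: 35.0
time: 7.88
position: [0.5025, -0.0682, 0.2514]
tool_rot: [2.012, 2.412, 0.0]
ft_force: [4.9, 1.4, -4.5]
grip_width: 0.244
grip_force: 35.0
[ 0.50241446 -0.06823426  0.25136292] [ 3.62250344  2.64556281 -3.68537031]
gate 0.22289485364131814 0.2773725973928314
```

View pics/e1.png

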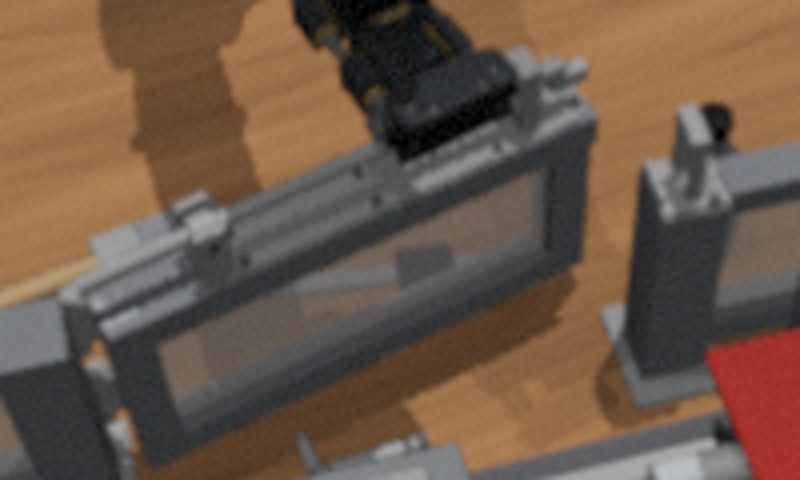

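The gate stands ajar, its free top corner at about (597,118) in the crop, with the bolt still drawn and gripped. I'll let it settle and check the angle from the picture.

```bash
python3 -m crank '[[0.1,0,0,0,0],[0.1,0,0,0,0],[0.1,0,0,0,0],[0.1,0,0,0,0]]'
python3 - <<'E'
from h import *
c=get_calibration("scene")
p=atz(c,140+597/4,135+118/4,.2)[:2]-[.510,-.291];u=atz(c,300,190,.2)[:2]-[.510,-.291]
print(np.arctan2(u[0],u[1])-np.arctan2(p[0],p[1]), np.hypot(*p),np.hypot(*u), np.abs(get_state()["qd"]).max())
E
```

```text
time: 8.43
position: [0.5022, -0.0683, 0.2514]
tool_rot: [2.012, 2.413, 0.0]
ft_force: [4.2, 1.7, -4.6]
grip_width: 0.246
grip_force: 35.0
0.24412469238959641 0.36876296679894305 0.370601236287478 0.002071562699593499
```

Run:
```python
from h import *
c=get_calibration("scene")
a=atz(c,140+105/4,135+330/4,.2);b=atz(c,140+597/4,135+118/4,.2);d=b-a
print(np.arctan2(d[0],d[1]), .105-np.arctan2(d[0],d[1]),np.hypot(*d[:2]))
```

```text
-0.1216716462427401 0.2266716462427401 0.3558102622792587
```

Run:
```python
from h import *
c=get_calibration("scene");H=np.array([.510,-.291,0])
def draw(im,th,col):
    a=-.105+th;R=np.array([[np.cos(a),-np.sin(a),0],[np.sin(a),np.cos(a),0],[0,0,1]])
    P=lambda x,y,z:tuple(int(q) for q in ((proj(c,H+R@np.array([x,y,z]))-[145,140])*4+2))
    for p,q in [((.009,.006,.2),(.009,.366,.2)),((.053,.006,.2),(.053,.366,.2)),((.009,.366,.2),(.053,.366,.2)),((.053,.366,.2),(.053,.366,.02)),((.053,.006,.02),(.053,.366,.02)),((.053,.006,.2),(.053,.006,.02))]:
        cv2.line(im,P(*p),P(*q),col,1)
out=[]
for im,ths in ((cv2.imread("pics/scene1.png"),[(0,(0,0,255))]),(get_image("scene")[:,:,::-1],[(.278,(0,0,255)),(.23,(0,255,0))])):
    z=cv2.resize(np.ascontiguousarray(im[140:265,145:315]),None,fx=4,fy=4,interpolation=cv2.INTER_CUBIC)
    for t,k in ths: draw(z,t,k)
    out.append(z[20:])
cv2.imwrite("pics/o.png",cv2.resize(out[1],None,fx=1.17,fy=1.17));cv2.imwrite("pics/o0.png",out[0])
```

```text
(no output)
```

View pics/o.png

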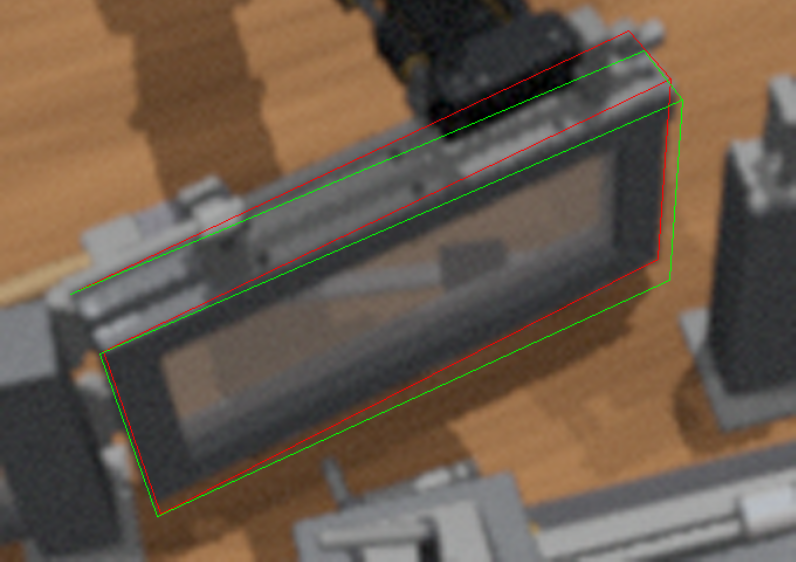

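View pics/o0.png

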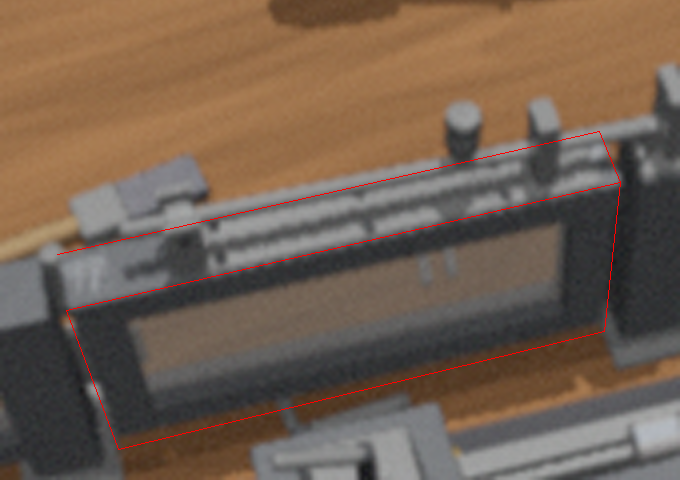

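The 0.278 rad outline (red) matches the frame, with its lower free corner on the gate at (657,258), so the gap is about 10 cm. I'll hand in now.

```bash
python3 -c "
from bench import *
print(get_state()['position'],close_job())"
```

```text
the job is handed in; nothing more can be done
[ 0.50223303 -0.06830113  0.25137592] None
```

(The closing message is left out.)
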